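Divide the hardware tray and empty the scoops into it

TASK

Get the hardware tray filled: first take the divider blade out of its rest and slide it edgewise down into the tray's slot until it sits on the tray floor, then empty every scoop that has anything in it into the tray, all steel balls into the large compartment and all brass rollers into the small one. When you tip a scoop, first bring its lip right down close over the tray, and level it again before lifting it away, so that nothing bounces out; finish with all the scoops standing upright on the cork mat, and leave the blade home and the glue bottle, screwdriver and tin where they are.

Things in the scene. Friction and masses are not known exactly. Their poses are not given: they have to be found in the camera images.
- tray: Fixed open wooden tray, 142 mm (its x) by 296 mm (its y), 51 mm high, walls 6 mm, floor 5 mm thick; origin at the centre of its underside, z up. Two facing pairs of dark ribs inside its long walls (reaching 45 mm above the bench, standing 10 mm in from the wall) form a slot along x for the divider blade, which splits the tray into a small and a large compartment.
- slot (a point): Middle of the tray's divider slot, on the tray floor (5 mm above the tray's underside); axes as the tray's. The slot is 8 mm wide (along y) and 130 mm long (along x, wall to wall), so the blade may lean in it by up to 6 degrees.
- small_bay (a point): Centre of the floor of the small compartment, on the tray's +y side of the slot; 130 mm (x) by 113 mm (y) clear; axes as the tray's.
- large_bay (a point): Centre of the floor of the large compartment, on the tray's -y side of the slot; 130 mm (x) by about 163 mm (y) clear; axes as the tray's.
- blade: Divider blade: aluminium plate 124 mm long (x), 4 mm thick (y), 42 mm high, with a wooden grip bar on its middle, 60 mm long (x), 16 mm thick (y), 40 to 76 mm above the bottom edge; 140 g. Origin: centre of the bottom edge, z up. Starts upright in the 22 mm deep slot of a loose dark rest block (150 x 60 x 30 mm), bottom edge 8 mm over the bench; lifts straight out.
- mat: Cork mat fixed to the bench, 180 mm (x) by 290 mm (y), 3 mm thick, on which the scoops stand; origin at the centre of its underside.
- scoop_a: Aluminium scoop holding up to three steel balls, or none. Open above, 60 mm wide (y), walls 36 mm high, floor 3 mm thick from x = -20 to 55 mm, then a 30 degree ramp up to the lip at the front (-x). Black upright handle post, 18 by 18 mm, at x = 66 mm, y = 0, its top 105 mm above the underside; nothing else stands higher than 36 mm. 250 g empty. Origin on the underside, z up.
- a_lip (a point): Middle of scoop_a's pouring lip: 63 mm in front (-x) of the scoop's origin, 27 mm above its underside; axes as the scoop's. Contents start to roll over the lip when the scoop is tipped lip down by some 35 degrees; all are out by 75 to 80 degrees.
- scoop_b: Aluminium scoop holding up to three steel balls, or none. Open above, 60 mm wide (y), walls 36 mm high, floor 3 mm thick from x = -20 to 55 mm, then a 30 degree ramp up to the lip at the front (-x). Black upright handle post, 18 by 18 mm, at x = 66 mm, y = 0, its top 105 mm above the underside; nothing else stands higher than 36 mm. 250 g empty. Origin on the underside, z up.
- b_lip (a point): Middle of scoop_b's pouring lip: 63 mm in front (-x) of the scoop's origin, 27 mm above its underside; axes as the scoop's. Contents start to roll over the lip when the scoop is tipped lip down by some 35 degrees; all are out by 75 to 80 degrees.
- scoop_c: Aluminium scoop holding up to three brass rollers, or none. Open above, 60 mm wide (y), walls 36 mm high, floor 3 mm thick from x = -20 to 55 mm, then a 30 degree ramp up to the lip at the front (-x). Black upright handle post, 18 by 18 mm, at x = 66 mm, y = 0, its top 105 mm above the underside; nothing else stands higher than 36 mm. 250 g empty. Origin on the underside, z up.
- c_lip (a point): Middle of scoop_c's pouring lip: 63 mm in front (-x) of the scoop's origin, 27 mm above its underside; axes as the scoop's. Contents start to roll over the lip when the scoop is tipped lip down by some 35 degrees; all are out by 75 to 80 degrees.
- ball_a1: Steel ball, 24 mm across, 57 g, starts in scoop_a; absent in some runs. Origin at its centre.
- ball_a2: Steel ball, 24 mm across, 57 g, starts in scoop_a; absent in some runs. Origin at its centre.
- ball_a3: Steel ball, 24 mm across, 57 g, starts in scoop_a; absent in some runs. Origin at its centre.
- ball_b1: Steel ball, 24 mm across, 57 g, starts in scoop_b; absent in some runs. Origin at its centre.
- ball_b2: Steel ball, 24 mm across, 57 g, starts in scoop_b; absent in some runs. Origin at its centre.
- ball_b3: Steel ball, 24 mm across, 57 g, starts in scoop_b; absent in some runs. Origin at its centre.
- roller_c1: Brass roller, a plain short cylinder 22 mm across and 26 mm long (its y), 80 g, starts lying in scoop_c; absent in some runs. Origin at its centre.
- roller_c2: Brass roller, a plain short cylinder 22 mm across and 26 mm long (its y), 80 g, starts lying in scoop_c; absent in some runs. Origin at its centre.
- roller_c3: Brass roller, a plain short cylinder 22 mm across and 26 mm long (its y), 80 g, starts lying in scoop_c; absent in some runs. Origin at its centre.
- glue: Bystander: white glue bottle, 52 mm across, 150 mm high.
- driver: Bystander: screwdriver lying on the bench beyond the tray.
- tin: Bystander: grey tin, 70 mm across, 100 mm high.
Mind the look-alikes: they are no part of the job. What is shaped like the scoop_a but blue is not meant.

How it is judged:
By the outcome, as a careful person would: the job done as asked, in the order asked, and still so for the second after the job is handed in, with the robot touching nothing.
Of ball_a1, ball_a2, ball_a3, ball_b1, ball_b2, ball_b3, roller_c1, roller_c2, roller_c3 only 5 to 9 are there at a start; the rules pass over those that are not, and their reading is None.
At some moment in a run one of rest, scoop_a, scoop_b, scoop_c may be knocked a few centimetres aside while the robot is not near it.
It also fails if it takes over 176 s, if anything falls off the work surface, if the arm or the gripper's body presses on something with over 40 N, if the wrist force passes 120 N, or if a joint passes its speed limit or range.

ROBOT

A 6-joint arm with a two-finger parallel gripper is mounted at the origin on the work surface. World frame = base frame: x ahead of the robot, y to its left, z up, the work surface at z = 0. Lengths are in m, angles in rad, forces in N, time in s.
With the tool pointing down it reaches from about 0.375 to 0.925 m from the base axis. Payload 5.7 kg.
Tool frame: the origin (TCP) lies midway between the tips of the shut fingers; the grasp point (between the pads) lies 19 mm behind it; z points along the fingers, y is the line along which they close (so a half turn about z gives the same grasp; the last joint's range is limited). The gripper opens to 88 mm and grips with 3 to 60 N. Pads are 20 mm wide; open, the fingers measure 115 mm over their backs; the gripper's body (75 mm by 178 mm) begins 61 mm behind the grasp point.
Start: joints at [0.998, 0.359, 1.51, -0, 1.272, -0.115], TCP at [0.265, 0.538, 0.223] pointing down, gripper open.
Joint ranges: [-2.97, 2.97], [-1.01, 2.36], [0.21, 2.38], [-0.96, 4.11], [0.2, 2.71], [-2.98, 2.98]. Speed limits (rad/s): [2.39, 2.39, 3.14, 3.14, 3.14, 3.14].

INTERFACE

Orientations are given as a unit quaternion [x, y, z, w].
In Python, from bench import move_ptp, servo_line, goto_joints, move_gripper, sleep, inverse_kinematics, capture, PlanningError, close_job, spot_in, silhouettes, current_clock, current_joint_pos, current_qvel, current_joint_torque, current_position, current_orientation, current_force, current_torque, current_finger_gap, current_grip_force gives the robot as it stands. Calls block until the motion is done:
- move_ptp(position, orientation): joint-space move of the TCP to a pose.
- servo_line(position, orientation=None, rate=0.15, contact_N=None): straight line of the TCP; orientation=None keeps the orientation; rate is the mean speed in m/s. With contact_N (N) it stops when the force on the tool has changed by that much, and returns True; else False.
- goto_joints(angles): joint-space move.
- move_gripper(opening): finger opening in m; the grip force is fixed at half the most; returns when the fingers have stopped.
- sleep(seconds).
- inverse_kinematics(position, orientation): joint angles nearest the present ones, or None.
- capture(name): name is "scene" or "top" or "wrist"; returns a dict with "image" (480x640x3 uint8, blue, green, red), "range_z" (480x640 float32, m along the optical axis (not along the pixel's ray), 0 where there is no reading), "intrinsics" (3x3 intrinsics, pixels), "R" (3x3) and "t" (3): a world point X has camera coordinates R X + t. Camera axes: x right, y down, z forward; pixel columns grow to the right and rows downward; lengths in m; the calibration is good to about 2 mm. A picture is of the moment at which its call begins.
A pose or a line that the arm cannot do raises PlanningError and nothing moves.
- close_job(): hands the job in; it is judged then, once.
Trained networks look in the newest picture that a camera, given by its name, has taken for a name from the list of things; names that differ only in an ending like _2 or _b are one class to them, and where a whole thing is asked for, a point or a joint stands for the part that bears it (a point fixed in the world has none). Each returns a list of dicts, best first, with "conf" (0 to 1); they miss things now and then, are a little off and sometimes report something else, mostly with a low value. They report only what shows in the picture. A call takes as long as a camera call. They do not tell look-alikes from the thing itself.
- spot_in(camera, query): "xy" ([column, row] in pixels, amid what is visible of it).
- silhouettes(camera, query): "region" (480x640 bool, what is visible of it) and "xy" ([column, row] in pixels, amid what is visible of it).
Readings, each from a call of its own:
- current_clock(): time.
- current_joint_pos(): joint angles.
- current_qvel(): joint speeds.
- current_joint_torque(): joint torques, N m.
- current_position(): TCP position.
- current_orientation(): TCP orientation.
- current_force(): force on the tool from outside, world axes, zero at the start.
- current_torque(): the same for the moment, N m.
- current_finger_gap(): finger opening in m.
- current_grip_force(): force on a finger pad.
Only numpy, scipy, OpenCV 4.12 (cv2) and the standard library are available. Lean on these libraries where they do the work, as an engineer would, in place of code of your own. Each camera call takes 0.05 s, during which the arm holds its last target. There are 200 camera calls.

## Working session

There is one attempt and no reset: what is moved stays moved. The work goes in short steps, each a Python script; the robot and the scene stay as the last script left them, time stands still between calls to the robot, and variables do not carry over. Pictures are saved under pics/ and viewed, at most 14 in all, crops included, and the job is handed in when it is done.

```bash
mkdir -p pics; ls; python3 - <<'E'
from bench import *
import cv2,numpy as np
for n in ["scene","top"]:
    c=capture(n); cv2.imwrite(f"pics/{n}0.png",c["image"])
    print(n,c["intrinsics"].tolist(),np.round(c["R"],3).tolist(),np.round(c["t"],3).tolist())
    for q in ["tray","blade","scoop_a","scoop_c","mat","ball_a1","roller_c1","glue","tin","driver"]:
        print(q,[(np.round(d["xy"]).tolist(),round(d["conf"],2)) for d in spot_in(n,q)])
print(current_clock())
E
```

```text
pics
scene [[613.4881743595257, 0.0, 325.25145955528], [0.0, 613.4881743595257, 230.7616553356028], [0.0, 0.0, 1.0]] [[-0.783, 0.622, 0.011], [0.424, 0.548, -0.721], [-0.454, -0.56, -0.693]] [0.448, -0.22, 1.589]
tray [([318.0, 204.0], 0.73)]
blade [([270.0, 119.0], 0.84)]
scoop_a [([470.0, 298.0], 0.84), ([422.0, 272.0], 0.73), ([506.0, 325.0], 0.56), ([328.0, 327.0], 0.56)]
scoop_c [([470.0, 298.0], 0.84), ([422.0, 272.0], 0.73), ([506.0, 325.0], 0.56), ([328.0, 327.0], 0.56)]
mat [([470.0, 324.0], 0.62)]
ball_a1 [([419.0, 284.0], 0.63), ([419.0, 280.0], 0.49), ([507.0, 327.0], 0.47)]
roller_c1 [([465.0, 305.0], 0.51)]
glue [([200.0, 157.0], 0.97)]
tin [([409.0, 374.0], 0.56), ([320.0, 203.0], 0.5)]
driver [([466.0, 299.0], 0.31)]
top [[621.6023331078775, 0.0, 326.42647644067233], [0.0, 621.6023331078775, 243.55917198209332], [0.0, 0.0, 1.0]] [[0.025, -1.0, 0.007], [-0.983, -0.026, -0.184], [0.185, -0.002, -0.983]] [0.009, 0.578, 1.265]
tray []
blade [([519.0, 309.0], 0.81)]
scoop_a [([235.0, 288.0], 0.89), ([252.0, 185.0], 0.85), ([149.0, 295.0], 0.82), ([188.0, 292.0], 0.77)]
scoop_c [([235.0, 288.0], 0.89), ([252.0, 185.0], 0.85), ([149.0, 295.0], 0.82), ([188.0, 292.0], 0.77)]
mat [([208.0, 296.0], 0.72), ([149.0, 304.0], 0.27)]
ball_a1 [([242.0, 269.0], 0.5), ([230.0, 268.0], 0.45), ([501.0, 204.0], 0.18)]
roller_c1 [([192.0, 288.0], 0.41)]
glue [([499.0, 206.0], 0.62)]
tin [([164.0, 186.0], 0.58), ([152.0, 305.0], 0.51), ([144.0, 294.0], 0.33)]
driver [([361.0, 138.0], 0.98)]
1.1
```

View pics/top0.png

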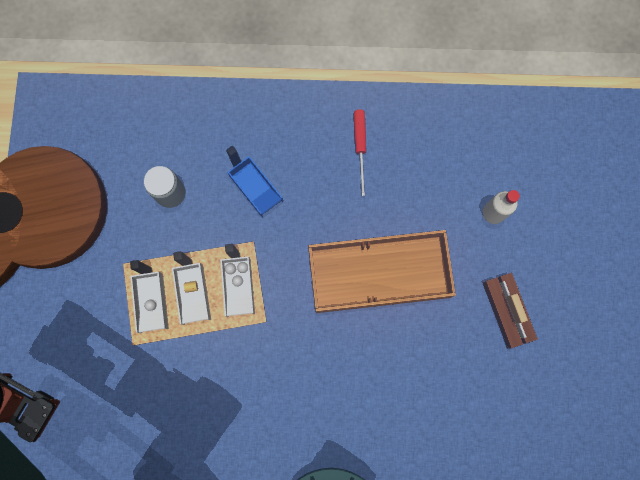

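View pics/scene0.png

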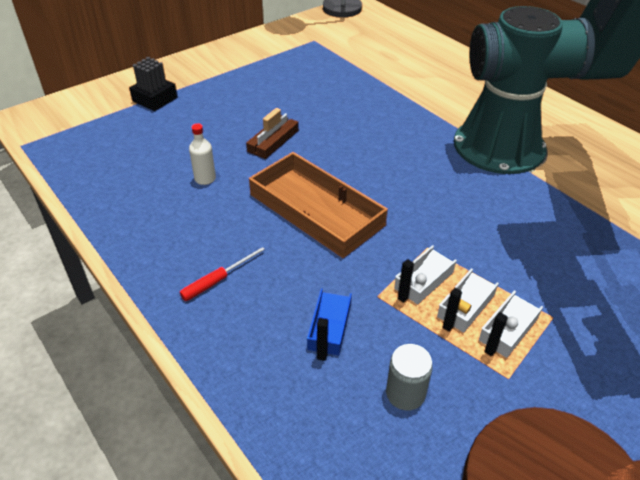

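The top view has three aluminium scoops on the mat. The left one at (149,295) holds 1 ball, the middle one at (188,292) holds the roller(s), and the right one at (235,288) holds 3 balls. The blue scoop at (252,185) is a look-alike and stands off the mat. The tray is at (382,271) with its ribs at (365,246) and (372,300), so the small bay is on the left (+y). The blade and rest are at (511,310).

```bash
cat > h.py <<'E'
from bench import *
import numpy as np, cv2
from scipy.spatial.transform import Rotation as Rn
def cloud(n):
    c=capture(n); K,R,t,d=c["intrinsics"],np.array(c["R"]),np.array(c["t"]),c["range_z"]
    v,u=np.mgrid[0:480,0:640]
    P=np.stack([(u-K[0,2])/K[0,0]*d,(v-K[1,2])/K[1,1]*d,d],-1)
    W=(P-t)@R; W[d==0]=np.nan
    return c,W
def rect(p):   # centre, (long,short), yaw of long axis (-90..90)
    r=cv2.minAreaRect((p[:,:2]*1000).astype(np.float32)); (cx,cy),(w,h),a=r
    if w<h: w,h,a=h,w,a+90
    a=(a+90)%180-90
    return np.round([cx,cy,w,h,a],1)
def sel(W,m,z0,z1,box=None):
    k=m&(W[...,2]>z0)&(W[...,2]<z1)
    if box: k&=(W[...,0]>box[0])&(W[...,0]<box[1])&(W[...,1]>box[2])&(W[...,1]<box[3])
    return k
def blobs(k,W,amin=15):
    n,l,s,_=cv2.connectedComponentsWithStats(k.astype(np.uint8))
    return [W[l==i] for i in range(1,n) if s[i,4]>=amin]
def down(yaw):  # tool down, tool y (closing) axis at world angle yaw+90, tool x at yaw
    return Rn.from_euler('z',yaw)*Rn.from_euler('x',np.pi)
E
python3 - <<'E'
from h import *
c,W=cloud("top"); T=np.ones((480,640),bool)
print("table",np.nanmedian(W[380:400,300:320,2]))
for nm,z0,z1 in [("rim",.046,.056),("post/high",.09,.115),("bar",.075,.09),("rest",.025,.033)]:
    for b in blobs(sel(W,T,z0,z1,(.3,.95,-.5,.5)),W): print(nm,len(b),np.round(np.median(b,0)*1000),rect(b))
for col in range(130,265,1): pass
np.save("W0.npy",W)
import cv2
cv2.imwrite("pics/crop1.png",cv2.resize(c["image"][225:355,110:280],None,fx=4.5,fy=4.5,interpolation=2))
E
```

```text
table -0.00050123378309752
rim 48 [670. 352.  50.] [677.2 359.1  62.3  21.  -44.5]
rim 1124 [526. -92.  50.] [525.8 -93.6 296.7 142.5 -82.2]
rim 25 [ 489. -358.   50.] [ 489.7 -357.8   26.     6.8   10.9]
rim 40 [ 411. -386.   49.] [ 411.9 -385.    42.4    8.9   29.8]
post/high 86 [761. 228. 103.] [761.7 228.4  18.8  18.3 -52.5]
post/high 764 [693. 376.  99.] [693.4 376.3  64.8  64.3 -18. ]
post/high 319 [ 659. -337.  101.] [ 665.6 -343.7   49.7   45.3   46.8]
post/high 91 [553. 221. 106.] [553.9 221.2  18.3  18.1 -84.7]
post/high 100 [535. 323. 105.] [535.5 324.6  19.3  17.9  14.6]
post/high 100 [515. 409. 106.] [516.  410.   19.2  19.   10.6]
bar 20 [756. 226.  83.] [756.2 229.5  20.7   8.1  83.9]
bar 131 [672. 353.  84.] [682.4 364.5  68.2  36.5 -44.3]
bar 75 [ 652. -328.   84.] [ 657.8 -335.3   50.2   22.2   41.2]
bar 17 [547. 214.  83.] [550.3 216.2  20.7   9.5 -37.1]
bar 20 [529. 317.  82.] [531.9 320.2  22.   11.2 -36.3]
bar 25 [511. 403.  83.] [512.3 404.7  20.9  10.1 -27.2]
bar 244 [ 449. -371.   82.] [ 450.3 -372.2   59.    17.5   19.1]
rest 58 [862. -45.  26.] [860.2 -45.   41.   17.4  -4.5]
rest 18 [819. -48.  26.] [817.9 -46.7  18.   11.3  26.4]
rest 17 [756. 218.  29.] [756.8 219.4  22.    5.  -50.3]
rest 15 [676. 347.  28.] [677.2 348.1  22.4   2.9 -28.3]
rest 16 [667. 147.  26.] [664.8 147.1  22.1   8.  -27.4]
rest 16 [ 646. -337.   28.] [ 646.9 -335.    24.9    5.1   58.6]
rest 52 [528. 204.  28.] [527.2 203.9  18.6  18.   47.1]
rest 44 [525. 229.  27.] [525.1 230.   17.3  17.1  29.7]
rest 1305 [ 447. -367.   29.] [ 450.2 -372.3  149.5   61.8   19.6]
rest 48 [499. 215.  27.] [497.7 213.9  17.5  17.4 -17.4]
rest 54 [483. 312.  27.] [483.4 312.7  26.1  17.3 -87.7]
rest 46 [442. 397.  28.] [442.4 396.9  17.8  16.6  -5.2]
rest 104 [431. 204.  28.] [433.9 204.5  57.9  19.5 -88.2]
rest 94 [413. 304.  28.] [413.8 302.   51.9  15.3 -84.1]
rest 87 [392. 391.  28.] [394.1 390.9  53.5  13.  -79.9]
```

View pics/crop1.png

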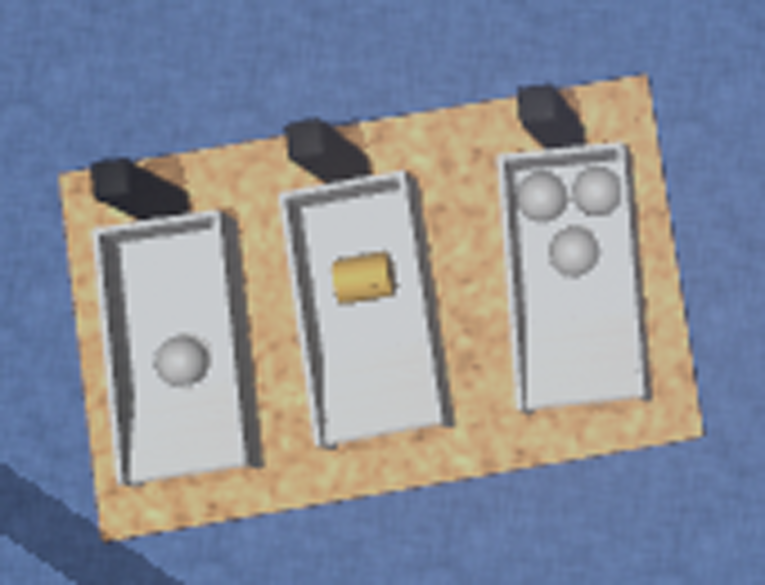

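The crop confirms it. The scoop at (149,295) holds 1 steel ball, the one at (188,292) holds 1 brass roller, and the one at (235,288) holds 3 balls. All three are bare aluminium, and the blue one is not meant. Next I'll measure the tray slot and the blade with the wrist camera.

```bash
cat >> h.py <<'E'
def pick(p,yaw):
    best=None
    for s in (0,np.pi):
        q=down(yaw+s).as_quat(); j=inverse_kinematics(p,q)
        if j is not None and (best is None or abs(j[5])<best[0]): best=(abs(j[5]),q)
    return best[1]
E
python3 - <<'E'
from h import *
sl=np.array([.5224,-.0688]); T=np.ones((480,640),bool)
p=[*sl,.30]; move_ptp(p,pick(p,np.radians(7.8))); sleep(.3)
c,W=cloud("wrist"); cv2.imwrite("pics/w_slot.png",c["image"])
box=(.4,.65,-.3,.1)
for b in blobs(sel(W,T,.048,.054,box),W,200): print("rim",len(b),np.round(np.median(b,0)*1000,1),rect(b))
for b in blobs(sel(W,T,.038,.0475,box),W,20): print("rib",len(b),np.round(np.mean(b,0)*1000,1),rect(b))
np.save("Wslot.npy",W)
c2=np.array([.4503,-.3722]); p=[*c2,.30]; move_ptp(p,pick(p,np.radians(19.4))); sleep(.3)
c,W=cloud("wrist"); cv2.imwrite("pics/w_blade.png",c["image"])
box=(.35,.55,-.47,-.27)
for nm,z0,z1 in [("bar",.08,.088),("plate",.045,.053),("rest",.026,.033)]:
    for b in blobs(sel(W,T,z0,z1,box),W,40): print(nm,len(b),np.round(np.median(b,0)*1000,1),rect(b))
print(current_joint_pos(),current_clock(),current_orientation())
a=cv2.imread("pics/w_slot.png");b=c["image"]
cv2.imwrite("pics/w2.png",cv2.resize(np.hstack([a,b]),(800,300)))
E
```

```text
rim 5209 [537.  -89.9  50.8] [524.1 -92.8 296.5 141.8 -82.2]
rib 1572 [ 494.  -108.2   43. ] [523.7 -93.1 286.  130.2 -82. ]
rib 44 [579.7 -54.3  45. ] [579.6 -54.3   9.8   3.    7.6]
rib 43 [581.3 -66.2  44.9] [581.2 -66.1   9.8   3.1   8.1]
bar 1050 [ 450.3 -371.7   83.7] [ 449.1 -372.    59.9   15.4   19.7]
plate 132 [ 492.8 -356.3   50.1] [ 492.6 -356.3   31.3    3.    19.4]
plate 84 [ 402.5 -389.3   50.1] [ 402.3 -389.4   22.2    3.2   19.5]
rest 3111 [ 450.3 -352.6   29.9] [ 443.4 -356.7  149.6   27.    19.6]
rest 3131 [ 463.4 -388.1   29.9] [ 454.5 -388.   149.4   26.8   19.6]
[-8.07731677e-01  2.76522661e-01  1.43748618e+00  6.51557393e-05
  1.42744838e+00  4.23390201e-01] 5.4083 [9.85613076e-01 1.69017332e-01 6.45916740e-05 3.81216896e-05]
```

View pics/w2.png

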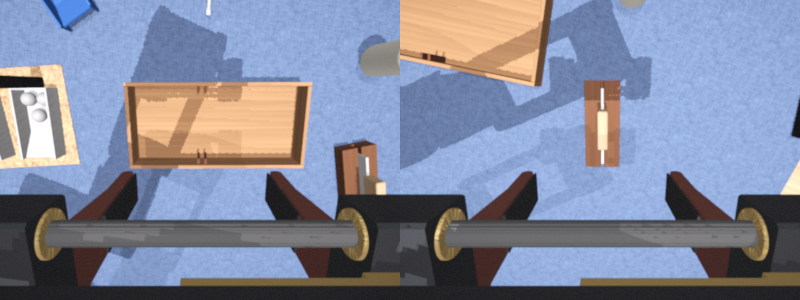

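Wrist views: the tray fills the left frame, with its ribs at about (201,88) and (201,155). In the right frame the blade bar stands upright in its rest at (602,130). Now I'll grasp the blade.

```bash
python3 - <<'E'
from h import *
T=np.ones((480,640),bool)
q=current_orientation(); x,y=.4493,-.3720
# align yaw to 19.5 keeping variant
q=pick([x,y,.2],np.radians(19.55))
move_gripper(.05); move_ptp([x,y,.13],q); print(servo_line([x,y,.054],q,rate=.06,contact_N=15))
move_gripper(0); print("gap",current_finger_gap(),current_grip_force())
servo_line([x,y,.13],q,rate=.06); servo_line([x,y,.24],q,rate=.15); sleep(.3)
print("tcp",current_position(),"F",current_force())
z=current_position()[2]-.046
for n in ("wrist","top"):
    c,W=cloud(n); cv2.imwrite(f"pics/held_{n}.png",c["image"])
    for nm,a,b in [("bar",z+.07,z+.08),("plate",z+.036,z+.046),("any",z-.005,z+.048)]:
        for p in blobs(sel(W,T,a,b,(.36,.54,-.43,-.3)),W,15): print(n,nm,len(p),np.round(np.median(p,0)*1000,1),rect(p))
print(current_clock())
E
```

```text
False
gap 0.016024486331925023 29.979657232761383
tcp [ 0.44900745 -0.37174342  0.23921298] F [-0.94356656 -0.470261   -1.54946009]
wrist bar 5408 [ 459.8 -366.1  268.8] [ 457.8 -366.7   41.3   32.2   -6.3]
wrist bar 170 [ 422.3 -379.5  268.7] [ 422.2 -379.5   13.9    3.6  -71.2]
wrist plate 859 [ 490.9 -355.1  235.1] [ 491.4 -355.4   33.2   14.5   18.6]
wrist plate 128 [ 394.1 -389.6  235.1] [ 394.1 -389.5   10.     3.3   19.5]
wrist any 913 [ 490.5 -355.1  235.1] [ 490.8 -354.2   33.7   14.9   22.3]
wrist any 25 [ 454.1 -354.   240. ] [ 454.1 -354.3    5.8    0.9  -70. ]
wrist any 29 [ 462.9 -378.3  240.3] [ 463.1 -378.9    6.3    0.9  -67.5]
wrist any 128 [ 394.1 -389.6  235.1] [ 394.1 -389.5   10.     3.3   19.5]
top plate 51 [ 494.  -354.4  234.9] [ 492.4 -355.1   33.1    8.2   12.8]
top any 182 [ 491.9 -354.3  219.1] [ 492.2 -355.1   33.5    8.2   12.8]
11.6167
```

```bash
python3 - <<'E'
from h import *
T=np.ones((480,640),bool)
x,y=.5212,-.0699; yaw=np.radians(7.8)
q=pick([x,y,.2],yaw); print(q,current_orientation())
move_ptp([x,y,.24],q); servo_line([x,y,.13],q,rate=.12); sleep(.3)
tp=np.array(current_position()); print("tcp",tp)
c,W=cloud("wrist"); cv2.imwrite("pics/hover.png",c["image"])
R2=np.array([[np.cos(yaw),np.sin(yaw)],[-np.sin(yaw),np.cos(yaw)]])
L=W.copy(); L[...,:2]=(W[...,:2]-tp[:2])@R2.T*1000
zb=tp[2]-.046
for nm,a,b,k in [("plate",zb+.037,zb+.047,15),("rib",.04,.0475,8),("rim",.0485,.054,50)]:
    m=sel(W,T,a,b)&(abs(L[...,0])<95)&(abs(L[...,1])<70)
    for p in blobs(m,L,k): print(nm,len(p),"local min",np.round(p.min(0),1),"max",np.round(p.max(0),1))
print(current_clock())
E
```

```text
[9.97684279e-01 6.80152907e-02 4.16473540e-18 6.10905429e-17] [ 9.85482405e-01  1.69777197e-01 -2.05779040e-04 -3.00642033e-04]
tcp [ 0.52150936 -0.06992139  0.13049419]
plate 871 local min [28.4 -5.8  0.1] max [61.7  8.6  0.1]
plate 128 local min [-63.1  -0.2   0.1] max [-53.6   3.1   0.1]
rib 120 local min [54.8  6.3  0. ] max [64.7 10.   0. ]
rib 118 local min [55.3 -5.6  0. ] max [64.7 -1.9  0. ]
rim 2546 local min [ 64.8 -69.9   0. ] max [70.9 69.8  0.1]
14.2167
```

View pics/hover.png

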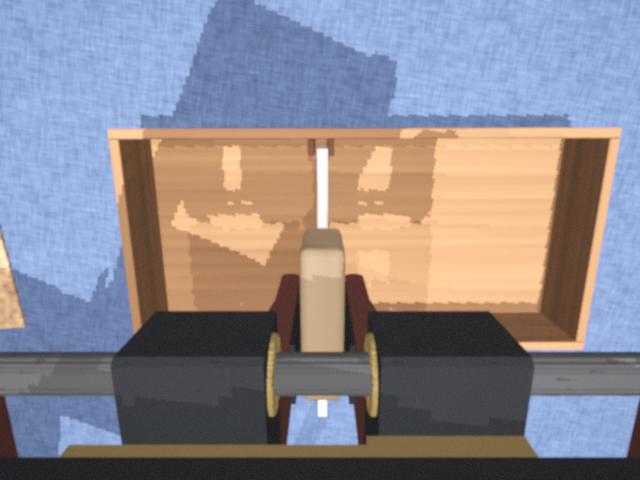

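The blade's far end at (322,150) lines up with the rib gap at (321,147), and measures 0.7 mm off. I'll correct that and insert.

```bash
python3 - <<'E'
from h import *
yaw=np.radians(7.8); x,y=np.array([.5212,-.0699])+np.array([-np.sin(yaw),np.cos(yaw)])*.0006
q=pick([x,y,.2],yaw)
servo_line([x,y,.11],q,rate=.06)
f0=current_force()
print(servo_line([x,y,.046],q,rate=.03,contact_N=6),current_position(),current_force()-np.array(f0))
E
```

```text
True [ 0.5211338  -0.06944119  0.05099297] [ 1.54143465 -1.11921588  7.37486312]
```

```bash
cat >> h.py <<'E'
TC=np.array([.5245,-.0942]); TY=np.radians(7.8)
SM,LG=.0855,-.0605
PS=np.array([.066,0,.055]); LIP=np.array([-.063,0,.027])
def tool(lip,psi,th,flip=0):   # TCP pose with the lip at `lip`, scoop yaw psi, tipped lip down by th deg
    Rs=Rn.from_euler('z',psi)*Rn.from_euler('y',-np.radians(th))
    return np.array(lip)+Rs.apply(PS-LIP),(Rs*Rn.from_euler('z',flip*np.pi)*Rn.from_euler('x',np.pi)).as_quat()
def lipat(bay,x,z):
    return np.array([*(TC+np.array([np.cos(TY)*x-np.sin(TY)*bay,np.sin(TY)*x+np.cos(TY)*bay])),z])
E
python3 - <<'E'
from h import *
move_gripper(.045)
p=np.array(current_position()); q=current_orientation()
servo_line([p[0],p[1],.13],q,rate=.08); servo_line([p[0],p[1],.25],q,rate=.2)
c,W=cloud("wrist"); T=np.ones((480,640),bool)
for b in blobs(sel(W,T,.075,.09,(.4,.65,-.2,.1)),W,50): print("bar",np.round(np.median(b,0)*1000,1),rect(b))
for bay in (SM,LG):
  for dy in (-60,-40,-20,0,20,40):
    for fl in (0,1):
      r=[]
      for th in (0,28,50,65,80):
        P,Q=tool(lipat(bay,.005,.055 if th else .09),TY+np.radians(dy),th,fl)
        j=inverse_kinematics(P,Q); r.append(None if j is None else np.round(j,1).tolist())
      n=sum(v is not None for v in r)
      print(bay,dy,fl,n, r[-1] if n==5 else "", r[0])
print(current_clock())
E
```

```text
bar [522.1 -68.1  80.7] [520.9 -68.   59.3  15.6   8.2]
0.0855 -60 0 2  [-0.3, 0.5, 1.6, -0.0, 1.1, 2.2]
0.0855 -60 1 2  [-0.3, 0.5, 1.6, 0.0, 1.1, -1.0]
0.0855 -40 0 2  [-0.2, 0.5, 1.5, -0.0, 1.1, 1.9]
0.0855 -40 1 2  [-0.2, 0.5, 1.5, 0.0, 1.1, -1.2]
0.0855 -20 0 3  [-0.2, 0.5, 1.5, -0.0, 1.1, 1.6]
0.0855 -20 1 3  [-0.2, 0.5, 1.5, 0.0, 1.1, -1.5]
0.0855 0 0 3  [-0.1, 0.5, 1.5, -0.0, 1.1, 1.3]
0.0855 0 1 3  [-0.1, 0.5, 1.5, 0.0, 1.1, -1.8]
0.0855 20 0 3  [-0.0, 0.5, 1.5, -0.0, 1.1, 1.1]
0.0855 20 1 3  [-0.0, 0.5, 1.5, 0.0, 1.1, -2.1]
0.0855 40 0 5 [-1.0, 0.8, 2.2, 1.3, 1.4, -1.4] [0.0, 0.5, 1.6, -0.0, 1.1, 0.8]
0.0855 40 1 4  [0.0, 0.5, 1.6, 0.0, 1.1, -2.4]
-0.0605 -60 0 2  [-0.5, 0.6, 1.5, -0.0, 1.1, 2.0]
-0.0605 -60 1 2  [-0.5, 0.6, 1.5, 0.0, 1.1, -1.2]
-0.0605 -40 0 3  [-0.4, 0.6, 1.4, -0.0, 1.1, 1.7]
-0.0605 -40 1 3  [-0.4, 0.6, 1.4, 0.0, 1.1, -1.4]
-0.0605 -20 0 3  [-0.4, 0.6, 1.4, -0.0, 1.2, 1.4]
-0.0605 -20 1 3  [-0.4, 0.6, 1.4, 0.0, 1.2, -1.7]
-0.0605 0 0 3  [-0.3, 0.6, 1.4, -0.0, 1.1, 1.1]
-0.0605 0 1 3  [-0.3, 0.6, 1.4, 0.0, 1.1, -2.0]
-0.0605 20 0 5 [-1.2, 0.8, 2.2, 1.4, 1.4, -1.4] [-0.2, 0.5, 1.5, -0.0, 1.1, 0.8]
-0.0605 20 1 4  [-0.2, 0.5, 1.5, 0.0, 1.1, -2.3]
-0.0605 40 0 5 [-1.1, 0.8, 1.9, 1.1, 1.6, -1.2] [-0.2, 0.5, 1.6, -0.0, 1.1, 0.5]
-0.0605 40 1 5 [-1.1, 0.8, 1.9, 1.1, 1.6, 2.0] [-0.2, 0.5, 1.6, 0.0, 1.1, -2.6]
19.0417
```

```bash
python3 - <<'E'
from h import *
for nm,bay in (("S",SM),("L",LG)):
  for dy in list(range(30,151,15))+list(range(-150,-59,15)):
    for fl in (0,1):
      r=[]
      for th in (0,28,36,44,52,60,70,80):
        P,Q=tool(lipat(bay,.0,.055 if th else .095),TY+np.radians(dy),th,fl)
        j=inverse_kinematics(P,Q); r.append(j)
      if all(v is not None for v in r):
        r=np.array(r); d=abs(np.diff(r,axis=0)).max(1)
        print(nm,dy,fl,np.round(d,1).tolist(),np.round(r[0],1).tolist(),np.round(r[-1],1).tolist())
E
```

```text
S 30 0 [0.8, 0.4, 0.3, 0.3, 0.3, 0.3, 0.2] [0.0, 0.5, 1.6, -0.0, 1.1, 0.9] [-1.1, 0.8, 2.4, 1.4, 1.4, -1.6]
S 45 0 [0.8, 0.3, 0.2, 0.2, 0.2, 0.2, 0.2] [0.0, 0.5, 1.6, -0.0, 1.1, 0.7] [-1.0, 0.8, 2.1, 1.2, 1.5, -1.4]
S 60 0 [0.8, 0.2, 0.2, 0.2, 0.1, 0.1, 0.1] [0.1, 0.4, 1.7, -0.0, 1.0, 0.5] [-0.9, 0.8, 1.9, 1.0, 1.6, -1.2]
S 60 1 [5.5, 0.2, 0.2, 0.2, 0.1, 0.1, 0.1] [0.1, 0.4, 1.7, 0.0, 1.0, -2.7] [-0.9, 0.8, 1.9, 1.0, 1.6, 1.9]
S 75 0 [0.7, 0.2, 0.1, 0.1, 0.1, 0.1, 0.1] [0.1, 0.4, 1.7, -0.0, 1.0, 0.2] [-0.8, 0.8, 1.7, 0.9, 1.8, -1.1]
S 75 1 [5.6, 0.2, 0.1, 0.1, 0.1, 0.1, 0.1] [0.1, 0.4, 1.7, -0.0, 1.0, -2.9] [-0.8, 0.8, 1.7, 0.9, 1.8, 2.0]
S 90 0 [0.6, 0.1, 0.1, 0.1, 0.1, 0.1, 0.1] [0.1, 0.3, 1.8, -0.0, 1.0, -0.0] [-0.7, 0.9, 1.5, 0.8, 1.9, -1.1]
S 105 0 [0.5, 0.1, 0.1, 0.1, 0.1, 0.1, 0.1] [0.1, 0.3, 1.9, -0.0, 0.9, -0.3] [-0.6, 0.9, 1.3, 0.7, 2.1, -1.1]
S 105 1 [0.5, 0.1, 0.1, 0.1, 0.1, 0.1, 0.1] [0.1, 0.3, 1.9, -0.0, 0.9, 2.8] [-0.6, 0.9, 1.3, 0.7, 2.1, 2.1]
S 120 0 [0.5, 0.2, 0.1, 0.1, 0.1, 0.2, 0.1] [0.1, 0.3, 2.0, 0.0, 0.9, -0.6] [-0.5, 1.0, 1.2, 0.6, 2.3, -1.1]
S 120 1 [0.5, 0.2
[... 2463 characters left out ...]
-1.3] [-0.5, 1.1, 0.8, 0.3, 2.6, -1.3]
L 135 1 [0.6, 0.2, 0.2, 0.2, 0.2, 0.2, 0.2] [-0.3, 0.3, 2.0, -0.0, 0.9, 1.9] [-0.5, 1.1, 0.8, 0.3, 2.6, 1.8]
L 150 0 [0.6, 0.2, 0.2, 0.2, 0.2, 0.2, 0.2] [-0.4, 0.2, 2.0, 0.0, 0.9, -1.6] [-0.4, 1.2, 0.8, -0.0, 2.6, -1.6]
L 150 1 [0.6, 0.2, 0.2, 0.2, 0.2, 0.2, 0.2] [-0.4, 0.2, 2.0, -0.0, 0.9, 1.5] [-0.4, 1.2, 0.8, -0.0, 2.6, 1.5]
L -150 0 [0.5, 0.1, 0.1, 0.1, 0.1, 0.2, 0.1] [-0.6, 0.3, 1.9, -0.0, 1.0, -2.9] [0.0, 1.0, 1.1, -0.8, 2.2, -2.2]
L -150 1 [0.5, 0.1, 0.1, 0.1, 0.1, 0.2, 0.1] [-0.6, 0.3, 1.9, -0.0, 1.0, 0.3] [0.0, 1.0, 1.1, -0.8, 2.2, 0.9]
L -135 1 [0.6, 0.1, 0.1, 0.1, 0.1, 0.1, 0.1] [-0.6, 0.4, 1.8, -0.0, 1.0, 0.0] [0.1, 1.0, 1.3, -0.9, 2.0, 0.9]
```

```bash
cat >> h.py <<'E'
def scoops(n="wrist",bx=(.33,.66,.12,.52)):
    c,W=cloud(n); T=np.ones((480,640),bool); out=[]
    posts=[b for b in blobs(sel(W,T,.1,.112,bx),W,40)]
    walls=np.concatenate([W[sel(W,T,.024,.043,bx)]])
    for b in posts:
        r=rect(b); pc=r[:2]/1000
        # front/back of the scoop: wall-top points within 145 mm of the post, in front
        d=walls[:,:2]-pc; k=(np.hypot(*d.T)<.15)&(d[:,0]<0.01)&(abs(d[:,1])<.055)
        for _ in range(3):
            rr=rect(walls[k]); a=np.radians(rr[4])
            if np.cos(a)<0: a+=np.pi
            u=np.array([np.cos(a),np.sin(a)]); v=np.array([-u[1],u[0]])
            k=(abs(d@v)<.036)&(d@u<.01)&(d@u>-.14)
        out.append((pc,r[4],rr,np.degrees(a)))
    return c,W,out
E
python3 - <<'E'
from h import *
p=[.42,.31,.32]; move_ptp(p,pick(p,0)); sleep(.3)
c,W,o=scoops(); cv2.imwrite("pics/mat1.png",c["image"])
for s in o: print(s)
print("top"); 
for s in scoops("top")[2]: print(s)
print(current_joint_pos(),current_clock())
E
```

```text
(array([0.514 , 0.4123]), np.float64(-80.5), array([452.8, 401.4, 133.8,  60.4,  10.2]), np.float64(10.2))
(array([0.5345, 0.3263]), np.float64(-78.1), array([472.8, 313. , 133. ,  60.1,  12.1]), np.float64(12.1))
top
(array([0.5538, 0.2212]), np.float64(-82.4), array([492.4, 213.1, 135.5,  60.6,   7.5]), np.float64(7.499999999999999))
(array([0.5355, 0.3249]), np.float64(-81.6), array([474.7, 311.3, 134.2,  60.8,  12. ]), np.float64(12.000000000000002))
(array([0.5149, 0.4097]), np.float64(-69.6), array([458.8, 382. , 137.4,  31.1,   7.4]), np.float64(7.400000000000001))
[ 5.03104978e-01  1.67973547e-01  1.53336937e+00 -2.40241276e-05
  1.44032959e+00 -1.06724568e+00] 21.375
```

View pics/mat1.png

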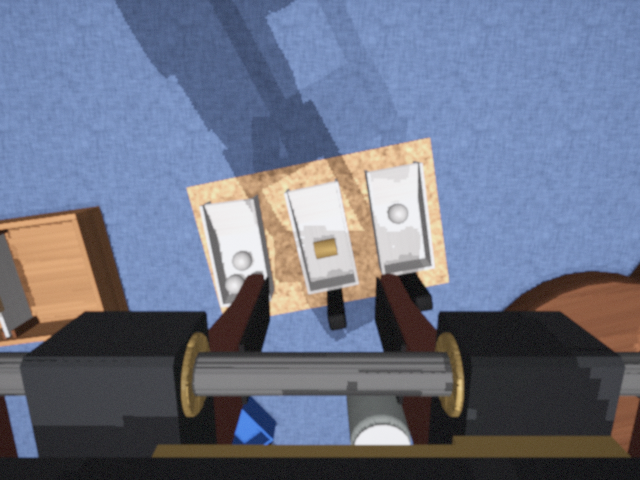

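The wrist view matches the top view, with scoops at about (237,250), (322,237) and (398,218). The top and wrist poses agree to 2 mm. I'll start with the 3-ball scoop.

```bash
cat >> h.py <<'E'
def grab(px,py,yd):
    psi=np.radians(yd); q=down(psi).as_quat()
    move_gripper(.05); move_ptp([px,py,.2],q); print("contact",servo_line([px,py,.058],q,rate=.12,contact_N=10))
    move_gripper(0); print("gap",current_finger_gap(),current_grip_force())
    f=np.array(current_force()); servo_line([px,py,.10],q,rate=.06); servo_line([px,py,.17],q,rate=.12); sleep(.2)
    print("dF",np.array(current_force())-f,"tau",current_torque(),"tcp",current_position(),"t",current_clock())
def tilt_of_held(n="top"):
    c,W=cloud(n); T=np.ones((480,640),bool); p=np.array(current_position())
    m=sel(W,T,p[2]-.07,p[2]-.008,(p[0]-.17,p[0]+.02,p[1]-.09,p[1]+.06))
    for b in sorted(blobs(m,W,60),key=len)[-2:]:
        A=np.c_[b[:,:2]-b[:,:2].mean(0),np.ones(len(b))]; s=np.linalg.lstsq(A,b[:,2],rcond=None)[0]
        print("plane slope deg",np.degrees(np.arctan(s[:2])),"z",s[2],"rect",rect(b))
    return c,W
E
python3 - <<'E'
from h import *
grab(.5525,.2205,7.5)
c,W=tilt_of_held()
cv2.imwrite("pics/lift1.png",np.vstack([cv2.resize(c["image"][200:360,120:320],(800,640))])[:600])
s=capture("scene"); cv2.imwrite("pics/lift1s.png",cv2.resize(s["image"][150:390,330:630],(750,600)))
E
```

```text
contact False
gap 0.018129785789825877 30.000015199184418
dF [ 0.36111281 -1.15244817 -5.9580681 ] tau [ 0.03395118 -0.01091732 -0.02862778] tcp [0.55178804 0.22028462 0.16893131] t 27.775
plane slope deg [-9.12693133 66.70019907] z 0.1353007561852248 rect [512.6 185.5  71.7   6.   12.3]
plane slope deg [-8.1917365  65.11397669] z 0.13118369616180225 rect [504.5 238.9  74.6  11.8   7.6]
```

View pics/lift1s.png

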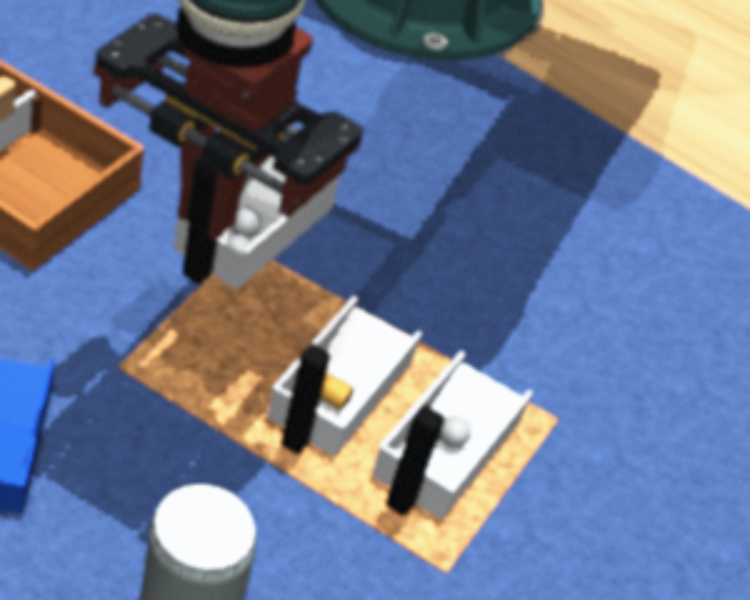

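```bash
python3 - <<'E'
from h import *
c,W=cloud("top"); p=np.array(current_position()); a=np.radians(7.5)
d=W[...,:2]-p[:2]; s=d@[np.cos(a),np.sin(a)]; l=d@[-np.sin(a),np.cos(a)]
for s0 in np.arange(-.13,.02,.01):
    m=(abs(s-s0)<.005)&(abs(l)<.036)&(W[...,2]<p[2]+.0)&(W[...,2]>.06)
    m1=m&(l>.02); m2=m&(l<-.02)
    print(round(s0,3),*[ (np.round(np.percentile(W[k][:,2],95)*1000,1) if k.sum()>3 else None) for k in (m1,m2)])
E
```

```text
-0.13 None None
-0.12 None None
-0.11 None None
-0.1 None None
-0.09 None None
-0.08 150.8 127.3
-0.07 149.5 137.1
-0.06 150.4 148.9
-0.05 150.5 148.5
-0.04 150.0 149.7
-0.03 149.1 150.6
-0.02 152.3 149.8
-0.01 150.9 149.6
-0.0 None None
0.01 None None
```

The scoop is held level, with its wall tops at 150 mm all along, as expected. Next I'll pour it into the large bay.

```bash
cat >> h.py <<'E'
def pour(bay,x=.005,dy=45):
    psi=TY+np.radians(dy)
    def go(th,z,r): servo_line(*tool(lipat(bay,x,z),psi,th),rate=r)
    go(0,.142,.18); sleep(.2); go(0,.088,.1)
    for th,z in ((10,.080),(19,.070),(28,.060)): go(th,z,.07)
    for th in range(36,85,8): go(th,.060-.010*(th-28)/52,.05)
    sleep(.8); print("t",current_clock())
    cv2.imwrite(f"pics/tip{int(current_clock())}.png",capture("top")["image"])
    for th in (65,50,36,24,12,0): go(th,.056 if th>30 else .060+.03*(28-th)/28 if th<28 else .06,.1)
    go(0,.150,.15)
E
python3 - <<'E'
from h import *
pour(-.085)
c=capture("top"); cv2.imwrite("pics/after1.png",c["image"])
print(current_position(),current_clock(),current_joint_pos())
a=cv2.imread([f"pics/"+f for f in __import__("os").listdir("pics") if f.startswith("tip")][0])
cv2.imwrite("pics/pa.png",cv2.resize(np.hstack([a[200:350,100:540],]),(800,273)).tolist() and np.vstack([cv2.resize(a[200:350,100:540],(800,273)),cv2.resize(c["image"][200:350,100:540],(800,273))]))
E
```

```text
t 36.0583
[ 0.6176578  -0.07546844  0.17710871] 39.4333 [-2.33057219e-01  4.32876586e-01  1.51171465e+00  9.06075584e-04
  1.19869766e+00  4.16886674e-01]
```

View pics/pa.png

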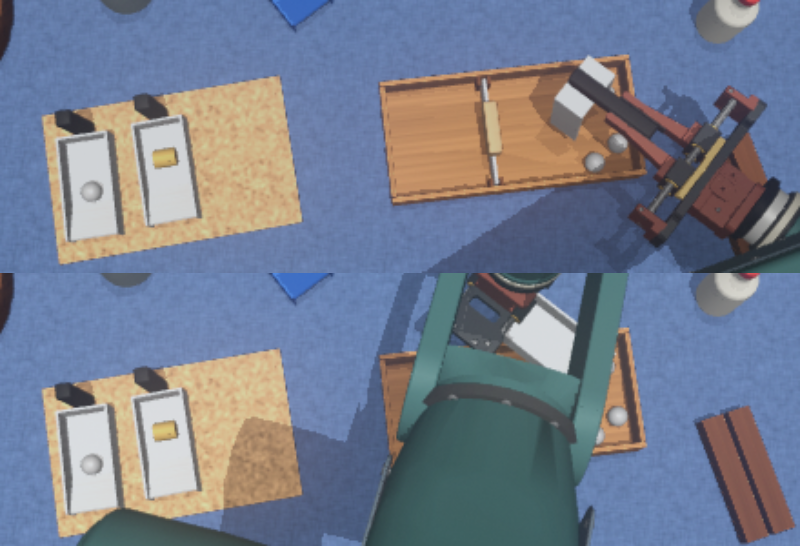

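The scoop tipped well at (580,95), with two balls visible at (594,162) and (617,143). I'll set it back on the mat and check that everything is in the tray.

```bash
cat >> h.py <<'E'
def putback(px,py,yd):
    q=down(np.radians(yd)).as_quat()
    servo_line([px,py,.17],q,rate=.2); servo_line([px,py,.075],q,rate=.12)
    print("touch",servo_line([px,py,.053],q,rate=.025,contact_N=4),current_position())
    move_gripper(.05); servo_line([px,py,.14],q,rate=.1); servo_line([px,py,.22],q,rate=.2); print("t",current_clock())
E
python3 - <<'E'
from h import *
putback(.5518,.2203,7.5)
p=[.42,.31,.32]; move_ptp(p,down(np.radians(11)).as_quat()); sleep(.3)
c,W,o=scoops("top"); cv2.imwrite("pics/after2.png",cv2.resize(c["image"][200:350,120:470],(800,343)))
for s in o: print(s)
print("wrist")
for s in scoops()[2]: print(s)
for q in ("ball_a1","roller_c1"): print([(np.round(d["xy"]).tolist(),round(d["conf"],2)) for d in spot_in("top",q)])
print(current_clock())
E
```

```text
touch True [0.55170823 0.2202817  0.05791547]
t 44.9167
(array([0.5531, 0.2206]), np.float64(14.9), array([491.8, 212.8, 135.6,  60.8,   7.5]), np.float64(7.499999999999999))
(array([0.5358, 0.3243]), np.float64(15.9), array([476. , 351. , 149.8,  56. , -30.8]), np.float64(-30.799999999999997))
(array([0.5163, 0.4104]), np.float64(-87.6), array([457.5, 388. , 139.3,  30. ,  14.8]), np.float64(14.800000000000002))
wrist
(array([0.5341, 0.3257]), np.float64(13.0), array([467.2, 311.3, 123. ,  59.7,  12.1]), np.float64(12.1))
(array([0.5518, 0.2216]), np.float64(-82.2), array([491.3, 213.7, 138.2,  60.8,   7.3]), np.float64(7.300000000000001))
(array([0.5139, 0.4116]), np.float64(-79.4), array([454.1, 400.7, 137.9,  60.5,  10.3]), np.float64(10.3))
[([426.0, 287.0], 0.48), ([440.0, 276.0], 0.42)]
[([384.0, 270.0], 0.33)]
46.1917
```

View pics/after2.png

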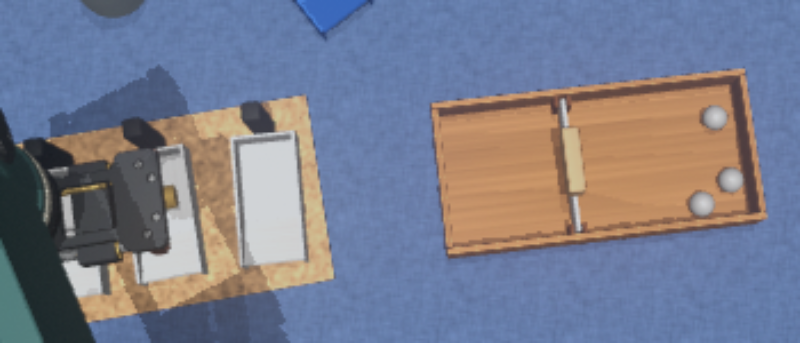

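All three balls are in the large bay at (714,117), (731,180) and (701,203). The scoop is back on the mat, empty. Next is the roller scoop.

```bash
python3 - <<'E'
from h import *
grab(.5341,.3245,12.1)
pour(.09)
putback(.5341,.3245,12.1)
p=[.42,.31,.32]; move_ptp(p,down(np.radians(11)).as_quat()); sleep(.3)
c,W,o=scoops("top"); cv2.imwrite("pics/after3.png",cv2.resize(c["image"][200:350,120:470],(800,343)))
for s in scoops()[2]: print(s)
print(current_clock())
E
```

```text
contact False
gap 0.018072805911582904 29.999773800373077
dF [ 0.36160153 -0.2613545  -4.82931029] tau [ 0.01302036  0.05199394 -0.02066416] tcp [0.53342146 0.32416392 0.16888505] t 50.825
t 58.6667
touch True [0.53397188 0.3244303  0.05786818]
t 67.35
(array([0.5336, 0.3254]), np.float64(11.3), array([467.2, 311.7, 123.4,  59.5,  12.1]), np.float64(12.1))
(array([0.5519, 0.2216]), np.float64(-82.4), array([491.1, 213.5, 137.6,  60.8,   7.6]), np.float64(7.6))
(array([0.5138, 0.4116]), np.float64(-80.0), array([454.2, 400.8, 138.1,  60.5,  10.3]), np.float64(10.3))
68.4083
```

View pics/after3.png

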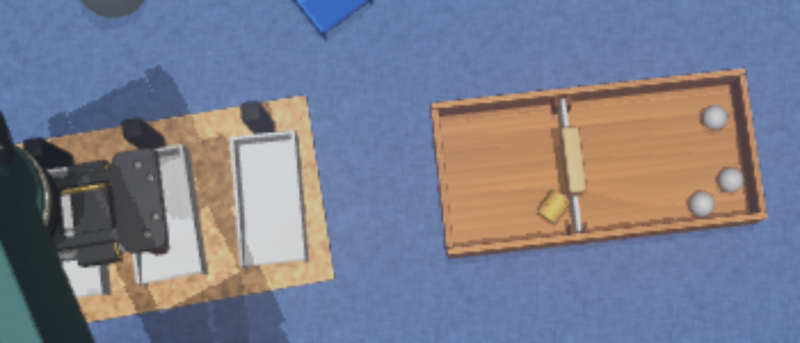

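The roller is in the small bay at (552,207), and the blade is still home. The last scoop is still where it was, so I'll pour that now.

```bash
python3 - <<'E'
from h import *
grab(.5138,.4104,10.3)
pour(-.085)
putback(.5138,.4104,10.3)
goto_joints([.998,.359,1.51,0,1.272,-.115]); sleep(.3)
c,W,o=scoops("top"); cv2.imwrite("pics/after4.png",c["image"])
for s in o: print(s)
T=np.ones((480,640),bool)
for b in blobs(sel(W,T,.072,.09,(.4,.65,-.2,.1)),W,50): print("bar",np.round(np.median(b,0)*1000,1),rect(b))
print(current_clock())
E
```

```text
contact False
gap 0.018185395420278114 30.00020295381546
dF [-0.40517644  0.65882358 -4.77687624] tau [ 0.02682964  0.01188792 -0.00640073] tcp [0.51318078 0.4099839  0.16883205] t 73.1
t 82.3083
touch True [0.51369021 0.41031792 0.05796661]
t 92.0833
(array([0.5535, 0.2209]), np.float64(4.1), array([491.5, 212.7, 134.9,  61.2,   7.5]), np.float64(7.499999999999999))
(array([0.5353, 0.3251]), np.float64(-78.7), array([474.9, 312. , 136.9,  61.6,  12.2]), np.float64(12.2))
(array([0.5153, 0.4105]), np.float64(-78.0), array([454.9, 400.1, 137.8,  62.6,  10.3]), np.float64(10.3))
bar [520.5 -69.2  80.1] [521.6 -69.   59.3  16.1   7.6]
94.2333
```

View pics/after4.png

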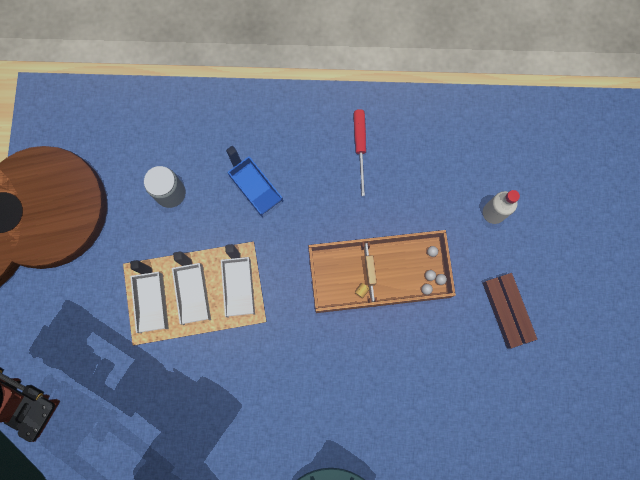

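Four balls are in the large bay at about (432,270), and the roller is in the small bay at (362,290). The blade is home, the three empty scoops stand on the mat, and the bystanders have not moved.

```bash
python3 -c "
from bench import *
print(close_job())"
```

```text
the job is handed in; nothing more can be done
None
```

The job is handed in: the blade is home in its slot, all 4 steel balls are in the large compartment and the 1 brass roller in the small one, and the three emptied scoops stand upright on the mat, with the glue bottle, screwdriver and tin untouched, at about 94 s of the 176 s allowed.

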